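# Pack the row of snack jars into the lunchbox in eating order

## Task

The four snack jars stand on the bamboo draining board in the order they will be eaten, counting from the end with the steel loop. Move them into the four open wells of the blue lunchbox in that same order, counting from its cutlery flap: the jar nearest the loop goes in the well next to the flap, and so on to the far end. Set each jar down upright without dropping it, let go, and leave the spoon, fork, muffin cup and stacked storage jars where they are.

Things in the scene. Friction and masses are not known exactly. Their poses are not given: they have to be found in the camera images.
- jar_a: tall slim round snack jar, clear glass with a flat steel lid flush with its sides: diameter 40 mm, total height 92 mm (lid the top 12 mm). Loose, 100 to 240 g, stands upright on a cork pad on the board. Origin: centre of its underside; z up its axis.
- jar_b: short wide round snack jar, clear glass with a flat flush steel lid: diameter 52 mm, total height 66 mm (lid the top 12 mm). Loose, 100 to 240 g, stands upright on a cork pad on the board. Origin: centre of its underside; z up its axis.
- jar_c: square snack jar, clear glass with a square flat flush steel lid: 42 x 42 mm, total height 76 mm (lid the top 12 mm); its sides face along its x and y axes and stand within 10 degrees of the board's axes. Loose, 100 to 240 g, stands upright on a cork pad on the board. Origin: centre of its underside; z up its axis.
- jar_d: medium round snack jar, clear glass with a flush steel lid that carries a steel ball knob: diameter 46 mm, 66 mm high to the lid's flat (lid 10 mm), 85 mm to the top of the 20 mm ball. Loose, 100 to 240 g, stands upright on a cork pad on the board. Origin: centre of its underside; z up its axis.
- pad_a: round cork pad fixed on the board, diameter 68 mm, 4 mm thick, the one on which jar_a stands at the start; the four pads look alike. Origin: centre of its underside (14 mm above the counter); the jar stands on its top, 18 mm above the counter.
- pad_b: round cork pad fixed on the board, diameter 68 mm, 4 mm thick, the one on which jar_b stands at the start; the four pads look alike. Origin: centre of its underside (14 mm above the counter); the jar stands on its top, 18 mm above the counter.
- pad_c: round cork pad fixed on the board, diameter 68 mm, 4 mm thick, the one on which jar_c stands at the start; the four pads look alike. Origin: centre of its underside (14 mm above the counter); the jar stands on its top, 18 mm above the counter.
- pad_d: round cork pad fixed on the board, diameter 68 mm, 4 mm thick, the one on which jar_d stands at the start; the four pads look alike. Origin: centre of its underside (14 mm above the counter); the jar stands on its top, 18 mm above the counter.
- board: bamboo draining board, fixed, 84 x 360 x 14 mm, with a flat steel wire loop at one end; loop and flap point opposite ways. Origin: centre of its underside; y runs along it towards the loop (which reaches y +214 mm). The four pads lie on its centre line at y +120 (nearest the loop), +40, -40, -120 mm; which jar stands on which varies. Board or lunchbox may be the nearer.
- lunchbox: shallow blue lunchbox, fixed, 80 mm wide: four open wells in a row, then a shut white cutlery flap at one end. Origin: under the centre of the four wells; y runs along the row, away from the flap (flap y -154 to -213 mm, 31 mm high). Wells centred at x 0, y -114 (next to the flap), -38, +38, +114 mm; 72 x 72 mm inside; walls 4 mm thick, tops 25 mm and floor 8 mm above the counter.
- stack: bystander: two glass storage jars with white lids, one upon the other and joined, 72 mm diameter, 124 mm high. Origin: centre of underside.
- muffin_cup: bystander: small red silicone muffin cup, 68 mm across, 32 mm high. Origin: centre of underside.
- spoon: bystander: stainless steel spoon 170 mm long, lying beside the work. Origin: on its underside near mid-length.
- fork: bystander: green plastic fork about 170 mm long, lying beside the work. Origin: on its underside near mid-length.
Not all that is in view belongs to the job. Leave any yellow look-alike of the jar_a alone.

How it is judged:
At the end, for the whole second after the job is handed in: Each jar stands upright (6 degrees), released and at rest on the floor (4 mm) of its own well (within 20 mm of its centre each way): the one that began nearest the loop in the well next to the flap, then second, third and fourth in order away from the flap (((y of pad_a in the frame of board between 0.1 and 0.14 m and y of jar_a in the frame of lunchbox between -0.134 and -0.094 m) or (y of pad_a in the frame of board between 0.02 and 0.06 m and y of jar_a in the frame of lunchbox between -0.058 and -0.018 m) or (y of pad_a in the frame of board between -0.06 and -0.02 m and y of jar_a in the frame of lunchbox between 0.018 and 0.058 m) or (y of pad_a in the frame of board between -0.14 and -0.1 m and y of jar_a in the frame of lunchbox between 0.094 and 0.134 m)) and x of jar_a in the frame of lunchbox between -0.02 and 0.02 m and z of jar_a in the frame of lunchbox between 0.004 and 0.012 m and angle between each of jar_a, jar_b, jar_c, jar_d's own z axis and vertical below 0.1 rad and linear speed of each of jar_a, jar_b, jar_c, jar_d below 0.02 m/s and ((y of pad_b in the frame of board between 0.1 and 0.14 m and y of jar_b in the frame of lunchbox between -0.134 and -0.094 m) or (y of pad_b in the frame of board between 0.02 and 0.06 m and y of jar_b in the frame of lunchbox between -0.058 and -0.018 m) or (y of pad_b in the frame of board between -0.06 and -0.02 m and y of jar_b in the frame of lunchbox between 0.018 and 0.058 m) or (y of pad_b in the frame of board between -0.14 and -0.1 m and y of jar_b in the frame of lunchbox between 0.094 and 0.134 m)) and x of jar_b in the frame of lunchbox between -0.02 and 0.02 m and z of jar_b in the frame of lunchbox between 0.004 and 0.012 m and ((y of pad_c in the frame of board between 0.1 and 0.14 m and y of jar_c in the frame of lunchbox between -0.134 and -0.094 m) or (y of pad_c in the frame of board between 0.02 and 0.06 m and y of jar_c in the frame of lunchbox between -0.058 and -0.018 m) or (y of pad_c in the frame of board between -0.06 and -0.02 m and y of jar_c in the frame of lunchbox between 0.018 and 0.058 m) or (y of pad_c in the frame of board between -0.14 and -0.1 m and y of jar_c in the frame of lunchbox between 0.094 and 0.134 m)) and x of jar_c in the frame of lunchbox between -0.02 and 0.02 m and z of jar_c in the frame of lunchbox between 0.004 and 0.012 m and ((y of pad_d in the frame of board between 0.1 and 0.14 m and y of jar_d in the frame of lunchbox between -0.134 and -0.094 m) or (y of pad_d in the frame of board between 0.02 and 0.06 m and y of jar_d in the frame of lunchbox between -0.058 and -0.018 m) or (y of pad_d in the frame of board between -0.06 and -0.02 m and y of jar_d in the frame of lunchbox between 0.018 and 0.058 m) or (y of pad_d in the frame of board between -0.14 and -0.1 m and y of jar_d in the frame of lunchbox between 0.094 and 0.134 m)) and x of jar_d in the frame of lunchbox between -0.02 and 0.02 m and z of jar_d in the frame of lunchbox between 0.004 and 0.012 m); the robot touches nothing.
It fails at once if a jar tips over (more than 40 degrees) (angle between any of jar_a, jar_b, jar_c, jar_d's own z axis and vertical above 0.7 rad).
It fails at once if a jar is dropped or knocked (faster than 0.7 m/s, a fall of 25 mm, with no finger on it) ((linear speed of jar_a above 0.7 m/s and contact force between the fingers and jar_a below 0.01 N) or (linear speed of jar_b above 0.7 m/s and contact force between the fingers and jar_b below 0.01 N) or (linear speed of jar_c above 0.7 m/s and contact force between the fingers and jar_c below 0.01 N) or (linear speed of jar_d above 0.7 m/s and contact force between the fingers and jar_d below 0.01 N)).
It fails at once if the spoon, fork, muffin cup or stacked storage jars are moved more than 20 mm (distance of any of stack, muffin_cup, spoon, fork from where it was at the start of the episode above 0.02 m).
It also fails if it takes over 96 s, if anything falls off the work surface, if the arm or the gripper's body presses on something with over 40 N, if the wrist force passes 120 N, or if a joint passes its speed limit or range.

## Robot

A 7-joint arm with a two-finger parallel gripper is mounted at the origin on the work surface. World frame = base frame: x ahead of the robot, y to its left, z up, the work surface at z = 0. Lengths are in m, angles in rad, forces in N, time in s.
With the tool pointing down it reaches from about 0.425 to 0.875 m from the base axis. Payload 8.4 kg.
Tool frame: the origin (TCP) lies at the very end of the fingers, on their centre line; the grasp point (between the pads) lies 19 mm behind it; y points along the fingers, x is the direction in which the jaws open and shut, and the axes are right-handed (so a half turn about y gives the same grasp; the last joint's range is limited). The gripper opens to 85 mm and grips with 20 to 120 N. Pads are 22 mm wide; open, the fingers measure 114 mm over their backs; the gripper's body (76 mm by 85 mm) begins 54 mm behind the grasp point. The pads swing forward as they close: fully open they stand 13 mm farther back than shut.
Start: joints at [-1.443, 0.333, 0.04, 1.465, -0.013, 1.343, -0.059], TCP at [0.146, 0.633, 0.231] pointing down, gripper open.
Joint ranges: [-2.58, 2.58], [-0.38, 2.09], [-1.3, 1.39], [0.25, 2.4], [-1.5, 4.64], [0.08, 2.09], [-2.65, 2.65]. Speed limits (rad/s): [2.22, 2.22, 2.79, 2.79, 3.14, 3.14, 3.14].

## Interface

Orientations are given as a rotation vector (axis times angle).
In Python, from station import r gives the robot as it stands. Calls block until the motion is done:
- r.move_pose(position, orientation): joint-space move of the TCP to a pose.
- r.line_to(position, attitude=None, speed=0.15, until_force=None): straight line of the TCP; attitude=None keeps the orientation; speed is the mean speed in m/s. With until_force (N) it stops when the force on the tool has changed by that much, and returns True; else False.
- r.set_joints(angles): joint-space move.
- r.set_gripper(opening, newtons=None): opening from 0.0 (shut) to 1.0 (fully open); newtons is the grip in N (None keeps the last); returns when the fingers have stopped.
- r.pause(seconds).
- r.solve_ik(position, orientation): joint angles nearest the present ones, or None.
- r.snapshot(name): name is "side" or "top" or "wrist"; returns (picture, depth): 400x640x3 uint8, red, green, blue; 400x640 float32, m along the optical axis (not along the pixel's ray), 0 where there is no reading.
- r.camera_info(name): a dict with "mtx" (3x3 intrinsics, pixels), "camera_from_world" (4x4, takes a point from world to camera coordinates); the wrist camera has in their place "T_tool_cam" (4x4, takes a point from camera to tool coordinates, whose origin is the TCP and whose axes are the tool frame's). Camera axes: x right, y down, z forward; pixel columns grow to the right and rows downward; lengths in m; the calibration is good to about 2 mm. The wrist camera is an equidistant fisheye: a pixel r from the principal point sees the ray r / f radians off the axis. A picture is of the moment at which its call begins: read the wrist's pose just before it. camera_info takes no time and is no camera call.
A pose or a line that the arm cannot do raises r.Unreachable and nothing moves.
- r.close_job(): hands the job in, once; it reports no verdict.
Readings, each from a call of its own:
- r.get_t(): time.
- r.get_joint_positions(): joint angles.
- r.get_qvel(): joint speeds.
- r.get_tau(): joint torques, N m.
- r.get_tcp_pos(): TCP position.
- r.get_tool_rot(): TCP orientation.
- r.get_contact_force(): force on the tool from outside, world axes, zero at the start.
- r.get_torque(): the same for the moment, N m.
- r.get_width(): opening from 0.0 (shut) to 1.0 (fully open).
Only numpy, scipy, OpenCV 4.12 (cv2) and the standard library are available. Lean on these libraries where they do the work, as an engineer would, in place of code of your own. Each camera call takes 0.05 s, during which the arm holds its last target. There are 200 camera calls.

## Working session

There is one attempt and no reset: what is moved stays moved. The work goes in short steps, each a Python script; the robot and the scene stay as the last script left them, time stands still between calls to the robot, and variables do not carry over. Pictures are saved under pics/ and viewed, about 12 in all and at most 16, crops included, and the job is handed in when it is done.

```bash
mkdir -p pics; ls; python3 - <<'E'
from station import r
import cv2,numpy as np
for n in("top","side"):
    im,d=r.snapshot(n); cv2.imwrite(f"pics/{n}0.png",im[...,::-1]); np.savez(f"{n}0.npz",im=im,d=d)
    c=r.camera_info(n); print(n,c["mtx"],c["camera_from_world"])
c=r.camera_info("wrist"); print(c)
print(r.get_tool_rot(),r.get_t(),r.get_contact_force())
E
```

```text
pics
top [[507.15001005   0.         319.35563263]
 [  0.         507.15001005 201.78220426]
 [  0.           0.           1.        ]] [[-2.78321402e-02 -9.99512137e-01  1.41725070e-02 -7.96816299e-04]
 [-9.97567918e-01  2.68660473e-02 -6.43153513e-02  5.91191015e-01]
 [ 6.39032150e-02 -1.59280721e-02 -9.97828981e-01  1.21153751e+00]
 [ 0.00000000e+00  0.00000000e+00  0.00000000e+00  1.00000000e+00]]
side [[393.05176582   0.         315.76061546]
 [  0.         393.05176582 203.85312436]
 [  0.           0.           1.        ]] [[ 0.99244902 -0.12179535  0.01452022 -0.61723945]
 [-0.07895032 -0.72490811 -0.68430628  0.09313423]
 [ 0.09387115  0.67799272 -0.72905012  1.21032275]
 [ 0.          0.          0.          1.        ]]
{'mtx': array([[309.70691629,   0.        , 323.87441096],
       [  0.        , 309.70691629, 198.12882656],
       [  0.        ,   0.        ,   1.        ]]), 'T_tool_cam': array([[ 9.99999645e-01,  3.28873163e-04,  7.75285567e-04,
         1.51479258e-03],
       [-6.32720639e-04, -3.14148944e-01,  9.49373499e-01,
        -1.41843430e-01],
       [ 5.55778607e-04, -9.49373653e-01, -3.14148624e-01,
         8.17877553e-02],
       [ 0.00000000e+00,  0.00000000e+00,  0.00000000e+00,
         1.00000000e+00]])}
[-1.3089854  -1.03975399  1.04158023] 0.1 [ 0.09534955 -0.22759149 -0.46637988]
```

View pics/top0.png

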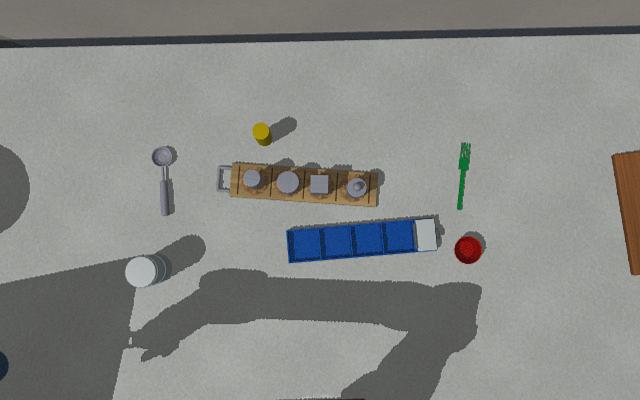

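View pics/side0.png

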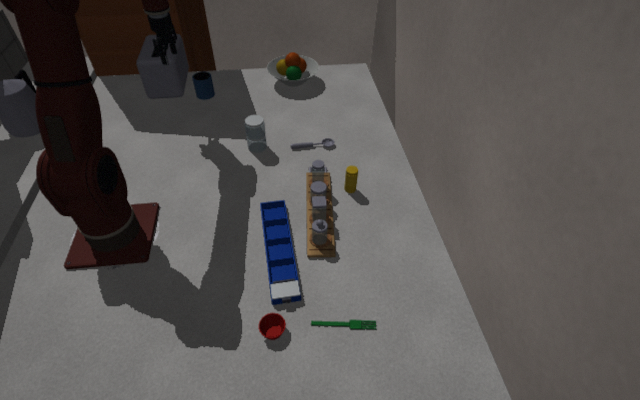

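```bash
python3 - <<'E'
import cv2
im=cv2.imread("pics/top0.png")[150:270,212:442]
o=cv2.resize(im,None,fx=3.45,fy=3.45,interpolation=cv2.INTER_CUBIC)
cv2.imwrite("pics/crop0.png",o)
E
```

```text
(no output)
```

View pics/crop0.png

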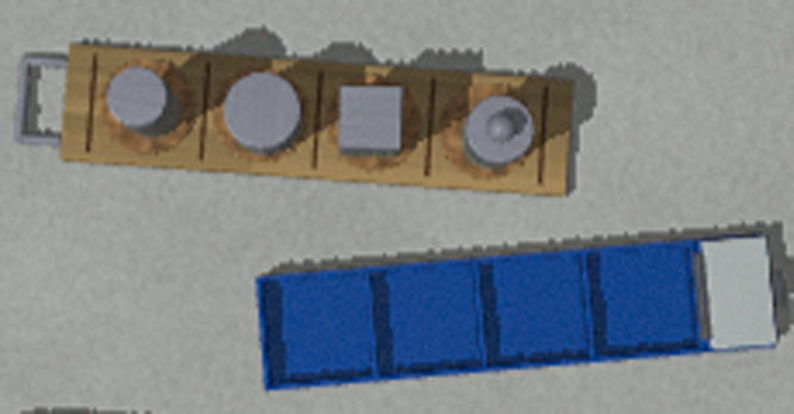

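```bash
cat > h.py <<'E'
import numpy as np
def px2w(p,z,K,T):
    R,t=T[:3,:3],T[:3,3]; c=-R.T@t
    d=R.T@np.linalg.inv(K)@np.r_[p,1.]
    return c+d*(z-c[2])/d[2]
E
python3 - <<'E'
from station import r
import numpy as np
from h import *
ci=r.camera_info("top");K,T=ci["mtx"],ci["camera_from_world"]
d=np.load("top0.npz")["d"]
f=lambda p:((np.array(p)+.5)/3.45-.5)+[212,150]
P={}
for n,p,z in [("a",(137,97),.110),("b",(262,111),.084),("c",(370,119),.094),("ball",(501,127),.094),("d",(497,131),.084),
 ("B1",(70,43),.014),("B2",(62,160),.014),("B3",(574,77),.014),("B4",(568,194),.014),
 ("L1",(257,278),.025),("L2",(268,389),.025),("F1",(771,236),.031),("F2",(776,347),.031),("Lf1",(697,241),.025),("Lf2",(706,352),.025)]:
    q=f(p); w=px2w(q,z,K,T); P[n]=w
    u,v=np.round(q).astype(int); dd=d[v,u]; cw=T[:3,:3].T@(np.linalg.inv(K)@[u,v,1]*dd-T[:3,3])
    print(n,q.round(1),w.round(4),"depthz",cw[2].round(4))
bc=sum(P[k] for k in("B1","B2","B3","B4"))/4; by=P["B1"]+P["B2"]-P["B3"]-P["B4"]; print("board",bc,np.linalg.norm(by)/2,np.degrees(np.arctan2(by[1],by[0])))
by/=np.linalg.norm(by)
for y in(.12,.04,-.04,-.12): print("pad",bc+by*y)
e0=(P["L1"]+P["L2"])/2; e1=(P["F1"]+P["F2"])/2; v=e0-e1; v[2]=0; L=np.linalg.norm(v); print("box len",L,np.degrees(np.arctan2(v[1],v[0]))); v/=L
print("wid",np.linalg.norm(P["L1"]-P["L2"]),np.linalg.norm(P["F1"]-P["F2"]))
o=(e0+e1)/2+v*(.213-.154)/2; print("box o",o)
for y in(-.114,-.038,.038,.114): print("well",o+v*y,np.linalg.norm((o+v*y)[:2]))
for p in[(262,134),(145,271),(465,180)]: print(px2w(p,.0,K,T))
E
```

```text
a [251.4 177.8] [0.6434 0.1359 0.11  ] depthz 0.1084
b [287.6 181.8] [0.6348 0.0559 0.084 ] depthz 0.0797
c [318.9 184.1] [ 0.6265 -0.0158  0.094 ] depthz 0.0919
ball [356.9 186.5] [ 0.6189 -0.1024  0.094 ] depthz 0.0994
d [355.7 187.6] [ 0.6172 -0.1006  0.084 ] depthz 0.0987
B1 [231.9 162.1] [0.6941 0.1937 0.014 ] depthz -0.0037
B2 [229.6 196. ] [0.6112 0.2007 0.014 ] depthz 0.0025
B3 [378. 172.] [ 0.6606 -0.1628  0.014 ] depthz 0.0007
B4 [376.3 205.9] [ 0.5775 -0.1556  0.014 ] depthz 0.002
L1 [286.1 230.2] [0.5242 0.0648 0.025 ] depthz 0.0226
L2 [289.3 262.4] [0.4471 0.059  0.025 ] depthz 0.029
F1 [435.1 218.1] [ 0.5435 -0.2941  0.031 ] depthz -0.0027
F2 [436.6 250.2] [ 0.4664 -0.2943  0.031 ] depthz -0.0008
Lf1 [413.7 219.5] [ 0.5416 -0.2435  0.025 ] depthz 0.0284
Lf2 [416.3 251.7] [ 0.464  -0.2467  0.025 ] depthz -0.0004
board [0.63584359 0.01902366 0.014     ] 0.35799919499452987 84.61644412595666
pad [0.6471023  0.13849433 0.014     ]
pad [0.63959649 0.05884722 0.014     ]
pad [ 0.63209069 -0.0207999   0.014     ]
pad [ 0.62458488 -0.10044701  0.014     ]
box len 0.3566847767563652 93.09212140628587
wid 0.07732193388899138 0.07712162661622071
box o [ 0.49370893 -0.08668322  0.028     ]
well [ 0.49985826 -0.20051724  0.028     ] 0.5385772448283224
well [ 0.49575871 -0.12462789  0.028     ] 0.5111837332226181
well [ 0.49165915 -0.04873854  0.028     ] 0.49406899272870686
well [0.4875596  0.02715081 0.028     ] 0.48831499059572725
[0.7644816 0.1203106 0.       ]
[0.43503842 0.41112255 0.        ]
[ 0.63657169 -0.3800519   0.        ]
```

```bash
cat >> h.py <<'E'
from scipy.spatial.transform import Rotation as Rn
def att(deg,flip=False):
    a=np.radians(deg+(180 if flip else 0)); x=np.array([np.cos(a),np.sin(a),0]); y=np.array([0,0,-1.]); 
    return Rn.from_matrix(np.c_[x,y,np.cross(x,y)]).as_rotvec()
def fish(p,z,K,Ttc,pos,rot):
    d=np.array([(p[0]-K[0,2])/K[0,0],(p[1]-K[1,2])/K[1,1]]); th=np.linalg.norm(d)
    v=np.r_[np.sin(th)*d/max(th,1e-9),np.cos(th)]
    R=Rn.from_rotvec(rot).as_matrix(); v=R@Ttc[:3,:3]@v; c=np.array(pos)+R@Ttc[:3,3]
    return c+v*(z-c[2])/v[2]
E
python3 - <<'E'
from station import r
import numpy as np,cv2
from h import *
print(Rn.from_rotvec(r.get_tool_rot()).as_matrix().round(2))
for fl in(0,1):
  for p,a in [((.643,.136,.06),-5.4),((.617,-.1,.06),-5.4),((.5,-.205,.05),3.2),((.4876,.022,.05),3.2),((.643,.136,.25),-5.4),((.49,.02,.25),3.2)]:
    q=r.solve_ik(list(p),list(att(a,fl))); print(fl,p,None if q is None else np.round(q,2))
E
```

```text
[[ 0.22 -0.   -0.97]
 [ 0.97 -0.    0.22]
 [-0.   -1.   -0.  ]]
0 (0.643, 0.136, 0.06) [-0.76  0.55  0.65  1.65 -0.37  1.06 -0.09]
0 (0.617, -0.1, 0.06) [-0.61  0.6   0.94  1.75 -0.54  1.08  0.42]
0 (0.5, -0.205, 0.05) [-0.48  0.42  0.95  1.96 -0.41  0.96  0.73]
0 (0.4876, 0.022, 0.05) [-0.9   0.25  0.85  2.08 -0.24  0.91  0.15]
0 (0.643, 0.136, 0.25) [-0.81  0.4   0.74  1.45 -0.27  1.39 -0.16]
0 (0.49, 0.02, 0.25) [-0.96 -0.05  0.82  1.85  0.04  1.33 -0.1 ]
1 (0.643, 0.136, 0.06) [ 0.48  0.76 -1.1   1.58  0.71  1.24  2.3 ]
1 (0.617, -0.1, 0.06) [-0.75  0.78  1.21  1.75 -0.78  1.19 -2.54]
1 (0.5, -0.205, 0.05) [-0.65  0.59  1.22  1.97 -0.65  1.05 -2.22]
1 (0.4876, 0.022, 0.05) [-1.24  0.58  1.38  2.09 -0.67  1.04 -2.6 ]
1 (0.643, 0.136, 0.25) [ 0.46  0.56 -1.1   1.38  0.49  1.5   2.44]
1 (0.49, 0.02, 0.25) None
```

```bash
python3 - <<'E'
from station import r
import numpy as np,cv2
from h import *
r.move_pose([.57,-.02,.27],list(att(0)))
pos,rot=r.get_tcp_pos(),r.get_tool_rot()
im,d=r.snapshot("wrist"); np.savez("w1.npz",im=im,d=d,pos=pos,rot=rot); cv2.imwrite("pics/w1.png",im[...,::-1]); print(pos,rot,r.get_t(),r.get_joint_positions())
E
```

```text
[ 0.57008713 -0.01882607  0.26983435] [-1.57081207e+00 -1.30336897e-03  1.77857147e-03] 2.9 [-0.85926004  0.2065598   0.95368103  1.64208108 -0.1710973   1.38179036
  0.11846524]
```

View pics/w1.png

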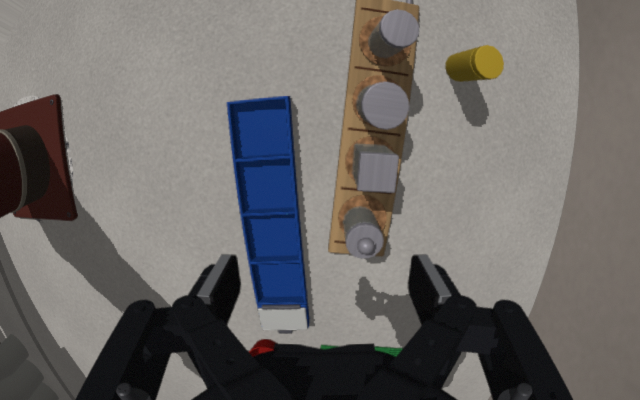

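```bash
python3 - <<'E'
from station import r
import numpy as np
from h import *
ci=r.camera_info("wrist");w=np.load("w1.npz")
P={}
for n,p,z in [("a",(399.5,29),.110),("b",(385,105),.084),("c",(378,169),.094),("ball",(366,246),.094),("d",(364,240),.084),("L1",(291,96),.025),("L2",(228,101),.025),("Lf1",(307,304),.025),("Lf2",(256,306),.025)]:
    P[n]=fish(p,z,ci["mtx"],ci["T_tool_cam"],w["pos"],w["rot"]); print(n,P[n].round(4))
m0=(P["L1"]+P["L2"])/2;m1=(P["Lf1"]+P["Lf2"])/2;print((m0+m1)/2,np.linalg.norm(m0-m1),np.degrees(np.arctan2(*(m0-m1)[[1,0]])))
E
```

```text
a [0.6423 0.1368 0.11  ]
b [0.6337 0.059  0.084 ]
c [ 0.6268 -0.0086  0.094 ]
ball [ 0.6183 -0.0995  0.094 ]
d [ 0.617  -0.0966  0.084 ]
L1 [0.5287 0.0681 0.025 ]
L2 [0.4477 0.0651 0.025 ]
Lf1 [ 0.5437 -0.2374  0.025 ]
Lf2 [ 0.4621 -0.2449  0.025 ]
[ 0.49553743 -0.0872745   0.025     ] 0.30814245106896654 92.73629272229073
```

```bash
cat >> h.py <<'E'
J={"a":((.643,.1365),.040),"b":((.6343,.0575),.026),"c":((.6267,-.012),.034),"d":((.6172,-.0995),.026)}
O=np.array([.495,-.0895]); BA=3.0
V=np.array([-np.sin(np.radians(BA)),np.cos(np.radians(BA))])
W={"a":-.114,"b":-.038,"c":.038,"d":.114}
def do(r,n):
    (x,y),h=J[n]; zg=.018+h; A=list(att(-5.4)); B=list(att(BA)); hi=.16+h
    r.set_gripper(1.0); r.move_pose([x,y,hi],A); r.line_to([x,y,zg],speed=.15)
    r.set_gripper(0.0,40); g=r.get_width(); f0=r.get_contact_force()
    r.line_to([x,y,hi],speed=.15); print(n,"width",g,r.get_width(),"f",np.round(f0,1),np.round(r.get_contact_force(),1))
    wx,wy=O+V*W[n]
    r.move_pose([wx,wy,hi],B); print("over",np.round(r.get_tcp_pos(),4),r.get_width())
    r.line_to([wx,wy,zg-.007],speed=.12)
    hit=r.line_to([wx,wy,zg-.014],speed=.02,until_force=5); print("hit",hit,np.round(r.get_tcp_pos(),4),"expect z",zg-.010,np.round(r.get_contact_force(),1))
    r.set_gripper(1.0); r.pause(.2); r.line_to([wx,wy,hi],speed=.2); print("t",r.get_t())
E
python3 - <<'E'
from station import r
import cv2
from h import *
do(r,"a")
im,d=r.snapshot("top"); cv2.imwrite("pics/a1.png",cv2.resize(im[150:270,212:442,::-1],None,fx=3.45,fy=3.45,interpolation=2))
pos,rot=r.get_tcp_pos(),r.get_tool_rot();im,d=r.snapshot("wrist"); np.savez("w2.npz",pos=pos,rot=rot); cv2.imwrite("pics/w2.png",im[...,::-1])
E
```

```text
a width 0.4588556746808733 0.45773698415959374 f [-1.1 -0.3  4.6] [ 0.7  0.8 -2.4]
over [ 0.5019 -0.2021  0.2   ] 0.46156721535070444
hit True [ 0.5019 -0.2035  0.0483] expect z 0.047999999999999994 [ 0.9 -0.4  3.2]
t 11.2583
```

View pics/w2.png

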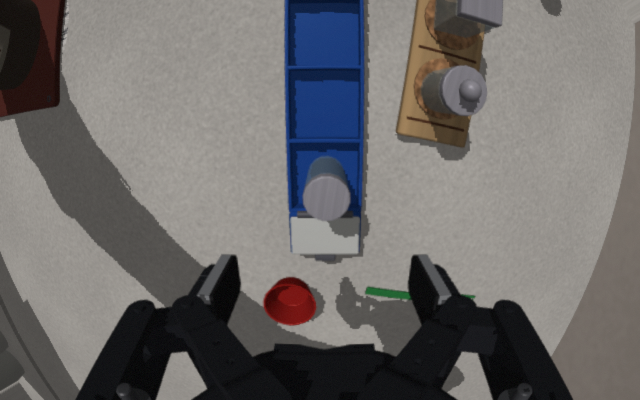

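```bash
python3 - <<'E'
from station import r
from h import *
ci=r.camera_info("wrist");w=np.load("w2.npz")
for n,p,z in [("a",(327,196),.10),("wall12",(326,141),.025),("wallflap",(326,213),.025),("wall23",(325,69),.025),("L",(289,141),.025),("R",(362,141),.025),("d lid",(463,90),.084),("ball",(470,90),.094)]:
    print(n,fish(p,z,ci["mtx"],ci["T_tool_cam"],w["pos"],w["rot"]).round(4))
E
```

```text
a [ 0.5018 -0.198   0.1   ]
wall12 [ 0.4994 -0.1631  0.025 ]
wallflap [ 0.5038 -0.2416  0.025 ]
wall23 [ 0.4945 -0.0895  0.025 ]
L [ 0.4615 -0.1649  0.025 ]
R [ 0.5364 -0.1608  0.025 ]
d lid [ 0.6149 -0.1001  0.084 ]
ball [ 0.6169 -0.0998  0.094 ]
```

View pics/a1.png

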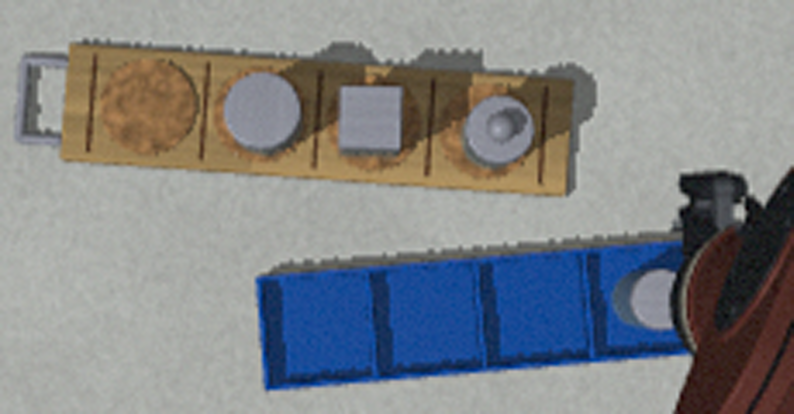

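```bash
python3 - <<'E'
from station import r
import cv2
from h import *
for n in "bcd":
    do(r,n)
    if n=="b":
        im,d=r.snapshot("wrist"); cv2.imwrite("pics/w3.png",im[...,::-1])
    if r.get_width()<.9: break
    # stop if something looked wrong
pos,rot=r.get_tcp_pos(),r.get_tool_rot();im,d=r.snapshot("wrist"); np.savez("w4.npz",pos=pos,rot=rot); cv2.imwrite("pics/w4.png",im[...,::-1])
r.move_pose([.6,.25,.3],list(att(0)))
im,d=r.snapshot("top"); cv2.imwrite("pics/t4.png",cv2.resize(im[120:290,130:490,::-1],None,fx=2.2,fy=2.2,interpolation=2))
E
```

```text
b width 0.5980037420157452 0.5983834874499929 f [-0.9  0.1  5.6] [-1.3 -0.8 -1.7]
over [ 0.4981 -0.126   0.1862] 0.5968060286694719
hit True [ 0.4979 -0.1274  0.0347] expect z 0.033999999999999996 [-0.6  0.7  4.6]
t 19.4417
c width 0.4934402929753346 0.49090567456237216 f [-0.1  0.7  5.9] [-0.3  0.4 -1.3]
over [ 0.4934 -0.0505  0.1942] 0.49286381023342696
hit True [ 0.494  -0.0515  0.0423] expect z 0.042 [-0.  -0.4  3.6]
t 27.075
d width 0.5314300857675561 0.5313161031173521 f [-0.2  0.3  5.9] [-0.   0.4 -1.2]
over [0.4892 0.0236 0.1857] 0.5251252016601127
hit True [0.4898 0.0246 0.0343] expect z 0.033999999999999996 [ 0.2 -0.1  5.7]
t 34.925
```

View pics/t4.png

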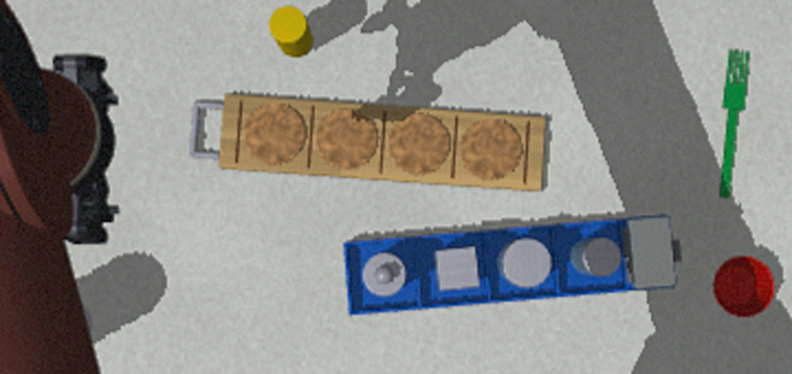

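View pics/w4.png

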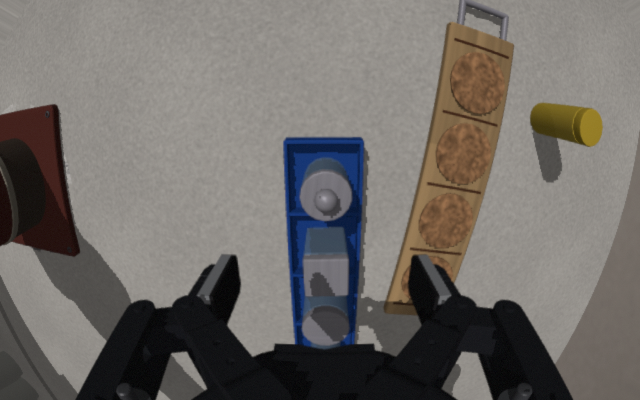

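```bash
python3 - <<'E'
from station import r
from h import *
ci=r.camera_info("top");K,T=ci["mtx"],ci["camera_from_world"]
o=np.array([.4942,-.0916])
for n,p,z in [("a",(604,257),.1),("b",(526,263),.074),("c",(458,268),.084),("d",(383,275),.074)]:
    w=px2w((np.array(p)+.5)/2.2-.5+[130,120],z,K,T); q=w[:2]-o; print(n,w.round(4),"box y",(q@V).round(4),"x",(q@[V[1],-V[0]]).round(4),"want",W[n])
print(r.get_contact_force(),r.get_width(),r.get_t()); r.close_job()
E
```

```text
a [ 0.5018 -0.2055  0.1   ] box y -0.1142 x 0.0017 want -0.114
b [ 0.4976 -0.1279  0.074 ] box y -0.0364 x 0.0015 want -0.038
c [ 0.4945 -0.0558  0.084 ] box y 0.0357 x 0.0022 want 0.038
d [0.4893 0.0224 0.074 ] box y 0.1141 x 0.001 want 0.114
[0.10818155 0.06309169 0.48336708] 1.0031950769081992 36.0917
the job is handed in; nothing more can be done
```

All four jars are in the lunchbox in the right order, and I handed the job in at 36 s of the 96 s allowed. From the loop end the order was a, b, c, d; it is now a, b, c, d counting from the flap.

- **Position:** in the last top-camera picture every jar is upright and within about 3 mm of its well centre. The limit is 20 mm.
- **Set-down:** each jar met the well floor within 1 mm of the height I expected.
- **Release:** the gripper was open and clear of everything, and the force on the tool was near zero.
- **Bystanders:** the fork, muffin cup and yellow look-alike look unmoved in that picture. The spoon and stacked jars were hidden by the arm or out of frame, so I did not re-check them. The arm was not sent to where they stand.
- **Disagreement:** the wrist and top cameras differed by up to 7 mm in y. I used values between the two, and that difference is well inside the 20 mm limit.

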